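# Start up the pail-lid press

### The job

Start the pail-lid press with light fingertip touches, in this order: switch on the mains by pressing the raised half of the broad rocker right down, then push the air valve's mushroom knob (the one on a thin stem, beside the ribbed regulator cap) fully in, then press the large palm button right down and let it come up again. Do not work the narrow lamp rocker or the small collared retract button, do not open the air or press the palm button ahead of its turn, and leave the loose things on the bench standing where they are; nothing is to be picked up.

Things in the scene. Friction and masses are not known exactly. Their poses are not given: they have to be found in the camera images.
- switch_box: Grey die-cast box fixed to the bench, 100 (its x) x 150 (its y) mm, deck 66 mm above the bench; origin at the centre of its underside, z up. On the deck, in 4 mm high grey bezels, two black V-faced rockers: broad mains rocker at y = +32 mm, narrow lamp rocker at y = -47 mm. A 4 mm foot strip reaches 18 mm past both y ends.
- mains (a joint): Tilt of the broad black mains rocker, 60 (x) x 36 (y) mm, rad. Hinge along box y, 72 mm above the bench at box x = 0. 0 = off: -x half level, +x half slopes up at 0.4 rad, its end 12 mm above the hinge. 0.4 = on: +x half level at hinge height, -x half up. Friction 0.07 N m (about 3 N pushed 22 mm from the hinge); stays where left; starts up to 0.04 on. Hard end stop: press slowly, about 15 mm/s.
- mains_far (a point): Point on the top face of the mains rocker's +x (raised, to be pressed) half, on its middle line, 21.6 mm from the hinge along the face, at a thin white mark; moves with the rocker (about 8 mm down over the full throw). When on it is 72 mm above the bench.
- lamp (a joint): Tilt of the narrow black work-lamp rocker, 32 x 16 mm, same form and sense as the mains rocker (0 off to 0.4 on, rad). Off at the start; leave it.
- air_set: Air set on an aluminium plate fixed to the bench, 90 (x) x 150 (y) x 5 mm; origin at the centre of its underside, z up. At y = +36 mm a square aluminium valve body (42 mm, top at 51 mm) with the push-in knob on a thin steel stem; at y = -36 mm a regulator that does not move: ribbed black cap 37 mm across, top at 73 mm, gauge facing -x.
- valve (a joint): How far the air-valve knob is pushed in, m. 0 = out (air off), 0.010 = fully in (air on, end stop). Slides straight down against 4 N of friction and stays where it is left; it may start up to 0.002 in. The end stop is hard: press slowly, about 15 mm/s.
- valve_top (a point): Centre of the flat top of the black air-valve knob (32 mm across, 14 mm tall mushroom shape), 85 mm above the bench when out, 75 mm when fully in; moves with it.
- start_station: Grey die-cast two-button box fixed to the bench, 90 (x) x 160 (y) mm, deck 66 mm above the bench; origin at the centre of its underside, z up. Large black palm button at y = +38 mm, small flush retract button in a steel collar at y = -47 mm. Foot strip and gland as on the switch box.
- palm (a joint): How far the palm button is pressed, m: 0 = up, 0.008 = fully down (end stop). Spring return: about 2 N to start, 5 N fully down. The end stop is hard: press slowly, about 15 mm/s. It moves the platen of the press behind the robot.
- palm_top (a point): Centre of the slightly domed top of the palm button (44 mm across), 97.5 mm above the bench when up; moves with it.
- retract (a joint): How far the small black retract button (25 mm across, flush in a 32 mm steel collar, top 76 mm above the bench) is pressed, m, 0 to 0.005; leave it.
- tin: Bystander: closed steel sample tin, 54 mm across, 62 mm tall, beyond the switch box; origin at the centre of its underside.
- jar: Bystander: white plastic jar, 52 mm across, 60 mm tall, beyond the start station; origin at the centre of its underside.
- coupler: Bystander: brass hexagon pipe coupler standing upright, 22 mm across, 38 mm tall, beyond the air set; origin at the centre of its underside.
- cup: Bystander: open steel mixing cup, 72 mm across, 80 mm tall, at the back of the bench; origin at the centre of its underside.
- flask: Bystander: dark steel flask with a narrow neck, 54 mm across, 122 mm tall, at the back of the bench; origin at the centre of its underside.
- screwdriver: Bystander: screwdriver with a black handle, 160 mm long, lying on the robot's side of the air set; origin on its underside, x along it.
- wrench: Bystander: steel wrench, 140 mm long, lying on the robot's side of the start station; origin on its underside, x along it.
Things that resemble listed ones, but are neither listed nor needed, are in the scene too. Leave any red or turquoise look-alike of the start_station alone.

How it is judged:
By the outcome, as a careful person would: the job done as asked, in the order asked, and still so for the second after the job is handed in, with the robot touching nothing.
It also fails if it takes over 45 s, if anything falls off the work surface, if the arm or the gripper's body presses on something with over 40 N, if the wrist force passes 120 N, or if a joint passes its speed limit or range.

### The arm

A 6-joint arm with a two-finger parallel gripper is mounted at the origin on the work surface. World frame = base frame: x ahead of the robot, y to its left, z up, the work surface at z = 0. Lengths are in m, angles in rad, forces in N, time in s.
With the tool pointing down it reaches from about 0.35 to 0.85 m from the base axis. Payload 8.1 kg.
Tool frame: the origin (TCP) lies at the very end of the fingers, on their centre line; the grasp point (between the pads) lies 19 mm behind it; z points along the fingers, y is the line along which they close (so a half turn about z gives the same grasp; the last joint's range is limited). The gripper opens to 93 mm and grips with 3 to 60 N. Pads are 15 mm wide; open, the fingers measure 128 mm over their backs; the gripper's body (75 mm by 188 mm) begins 65 mm behind the grasp point.
Start: joints at [1.112, 0.13, 1.488, -0, 1.523, -0.085], TCP at [0.219, 0.559, 0.219] pointing down, gripper open.
Joint ranges: [-2.96, 2.96], [-0.89, 2.26], [0.02, 2.5], [-1.34, 4.48], [0, 2.73], [-2.66, 2.66]. Speed limits (rad/s): [2.39, 2.39, 2.79, 3.14, 3.14, 3.14].

### API

Orientations are given as a rotation vector (axis times angle).
In Python, from plant import robot, imaging gives the robot as it stands.
- The arm moves only by the tool jog_arm, never from a script. Its argument "rows" is a list of rows, each a list of 2 entries, a list of its own where there are three numbers: the shift along the tool's x, y, z each as a share of 0.2 m, from -1 to 1, then the turn, a rotation vector about the tool's x, y, z each as a share of pi/2 rad, from -1 to 1. A call has 1 to 5 rows; each row is the pose to reach, as a shift and turn from the pose commanded when the call began, along the tool's axes at that moment; what a row does not reach only later rows make up. A row lasts 1/10 s, in which the tool goes at most 50 mm and 8.59 degrees, less where a joint would pass 70% of its speed; a pose out of reach is approached as far as the arm can. A call with a number of a shift or a turn outside -1 to 1 is refused whole. A call with a gripper value outside its range is refused whole. "hand" is the closure, from -1 (fully open) to 1 (shut), set as the call begins (left out, the last holds). The fingers move at their own pace and stop on an object; "squeeze" is the grip in N (left out, the last holds). Time passes only in rows, so rows that repeat a pose let the fingers close. It gives the time, the measured TCP pose, the force, the opening and the grip force at its end, in the units of the state.
- robot.read_state(): the state, without advancing time (a new reading comes with each control period).
- imaging.read_camera(name): name is "scene" or "top" or "wrist"; returns a dict with "frame" (384x512x3 uint8, red, green, blue), "vertical_fov" (degrees; the focal length in pixels is half the picture's height over the tangent of half this angle, whatever the lens; pixels are square), "cx", "cy" (the principal point, pixels), "R" (3x3) and "t" (3): a world point X has camera coordinates R X + t. Camera axes: x right, y down, z forward; pixel columns grow to the right and rows downward; lengths in m; the calibration is good to about 2 mm. A picture is of the moment at which its call begins. There is no depth.
- robot.close_job(): hands the job in; it is judged then, once.
The state is a dict: "t": time; "q": joint angles; "dq": joint speeds; "joint_torque": joint torques, N m; "tool_pos": TCP position; "orientation": TCP orientation; "force": force on the tool from outside, world axes, zero at the start; "wrist_torque": the same for the moment, N m; "opening": finger opening in m; "gripper_force": force on a finger pad.
Only numpy, scipy, OpenCV 4.12 (cv2) and the standard library are available. Lean on these libraries where they do the work, as an engineer would, in place of code of your own. Each camera call takes 0.05 s, during which the arm holds its last target. There are 200 camera calls.

## Working session

There is one attempt and no reset: what is moved stays moved. The work goes in short steps, Python scripts to look and compute and a tool call to move; the robot and the scene stay as the last step left them, time stands still between calls to the robot, and variables do not carry over. Pictures are saved under pics/ and viewed, at most 10 in all, crops included, and the job is handed in when it is done.

Besides the shell and the picture viewer there is one more tool, called after "Request:" in YAML: its name, and indented under it one key for each argument. jog_arm: Moves the arm, as the interface text tells. Its arguments: {"type":"object","properties":{"rows":{"type":"array"},"hand":{"type":"number"},"squeeze":{"type":"number"}},"required":["rows"]}

```bash
mkdir -p pics; ls
cat > h.py <<'E'
import numpy as np, cv2
from plant import robot, imaging
def cam(n):
    c=imaging.read_camera(n); f=192/np.tan(np.radians(c["vertical_fov"])/2); return c,f
def ray(c,f,u,v,z):
    R=np.array(c["R"]);t=np.array(c["t"]);o=-R.T@t
    d=R.T@np.array([(u-c["cx"])/f,(v-c["cy"])/f,1]); return o+d*(z-o[2])/d[2]
def proj(c,f,X):
    p=np.array(c["R"])@np.array(X)+np.array(c["t"]); return p[:2]/p[2]*f+[c["cx"],c["cy"]]
E
python3 - <<'E'
from h import *
import pickle
for n in("top","scene","wrist"):
    c,f=cam(n); pickle.dump((c,f),open(n+".pkl","wb"))
    im=cv2.cvtColor(c["frame"],cv2.COLOR_RGB2BGR)
    cv2.imwrite(f"pics/{n}0.png",cv2.resize(im,(768,576),interpolation=cv2.INTER_CUBIC))
    R=np.array(c["R"]);print(n,f,c["cx"],c["cy"],-R.T@c["t"],R[2])
print({k:c.keys() for k in[0]}, robot.read_state())
E
```

```text
pics
top 422.8319652957237 253.28642179698375 194.95372743352522 [0.31001756 0.05198175 1.43358139] [ 1.79871628e-01 -2.99599567e-04 -9.83690047e-01]
scene 379.9695115726962 254.04914826517853 192.20122390220197 [1.20384354 0.53016524 0.69735453] [-0.6532956  -0.45932699 -0.60185013]
wrist 295.950176028164 251.58301648867405 190.12128776866908 [0.14651336 0.58657653 0.38278625] [ 0.25818225 -0.10385643 -0.96049767]
{0: dict_keys(['frame', 'vertical_fov', 'cx', 'cy', 'R', 't'])} {'t': 0.15, 'q': array([ 1.11159116e+00,  1.30995864e-01,  1.48903263e+00,  5.22119053e-06,
        1.52300286e+00, -8.53960537e-02]), 'dq': array([ 0.00013968, -0.001306  , -0.00470275,  0.00145953, -0.00104916,
       -0.00167342]), 'joint_torque': array([ 6.89941899e-04, -5.60484266e+01, -4.92329943e+01,  7.68862898e-02,
        3.07633134e-02, -5.06556682e-05]), 'tool_pos': array([0.21887687, 0.55817767, 0.21782162]), 'orientation': array([-5.83692694e-01, -3.08649314e+00,  2.17415745e-03]), 'force': array([ 0.77108286, -0.74165955,  0.04143366]), 'wrist_torque': array([ 0.01383687,  0.02745367, -0.02173759]), 'gripper_force': 0.0, 'opening': 0.09321426958464304}
```

View pics/top0.png

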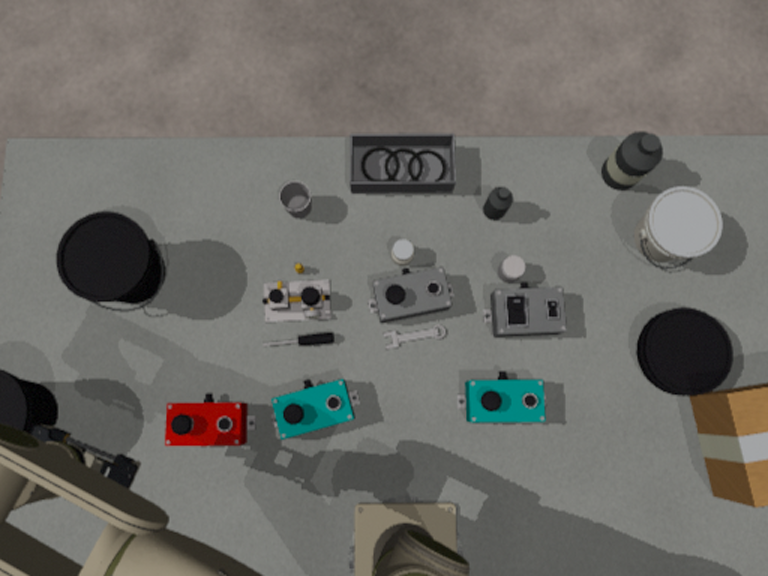

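View pics/scene0.png

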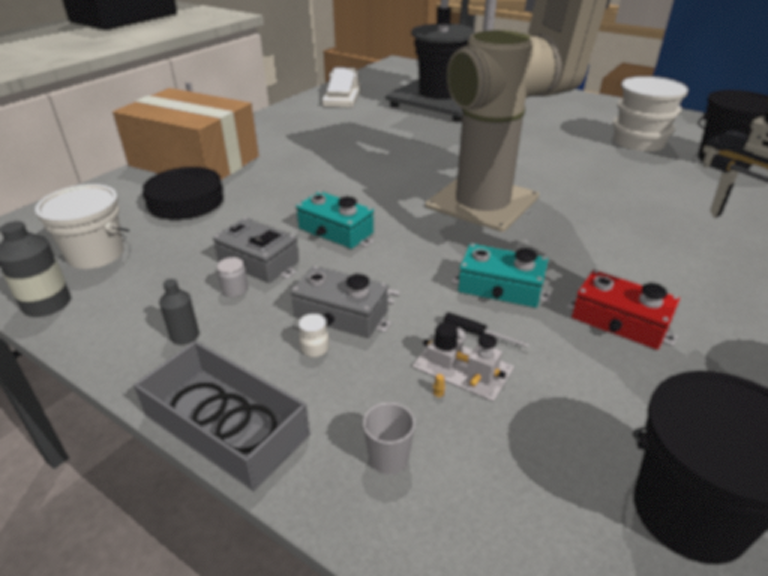

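The top picture (768 px wide) shows the grey switch box at about (528,310), the grey start station at (410,293) and the air set at (297,298). The teal boxes at (313,408) and (505,401) and the red one at (207,424) are look-alikes to leave alone. The scene view agrees. Next I'll confirm the candidates in an enlarged crop.

Run:
```python
from h import *
import pickle
c,f=pickle.load(open("top.pkl","rb"))
im=cv2.cvtColor(c["frame"],cv2.COLOR_RGB2BGR)
a=im[155:237,165:385]; a=cv2.resize(a,None,fx=3.6,fy=3.6,interpolation=cv2.INTER_CUBIC)
cv2.imwrite("pics/crop1.png",a)
def blobs(mask,lab,x0,x1,y0,y1,z):
    m=np.zeros_like(mask);m[y0:y1,x0:x1]=mask[y0:y1,x0:x1]
    n,l,s,ce=cv2.connectedComponentsWithStats(m)
    for i in range(1,n):
        if s[i,4]>15: print(lab,s[i],ce[i].round(1),ray(c,f,*ce[i],z).round(4))
g=im.max(2); dk=(g<50).astype(np.uint8)
blobs(dk,"dark@.085",165,385,160,235,.085)
```

```text
dark@.085 [286 189   6   6  32] [288.5 191.5] [ 0.5676 -0.0628  0.085 ]
dark@.085 [347 188   5   4  17] [349.1 189.6] [ 0.5729 -0.2599  0.085 ]
dark@.085 [257 190  13  13 133] [263.3 195.9] [0.5533 0.0191 0.085 ]
dark@.085 [180 193   9   9  60] [183.7 197.1] [0.5506 0.2771 0.085 ]
dark@.085 [201 192  13  12 115] [206.6 197.3] [0.5494 0.2029 0.085 ]
dark@.085 [338 198  12  18 186] [343.6 206.8] [ 0.5165 -0.2394  0.085 ]
dark@.085 [365 201   6  10  48] [367.8 205.6] [ 0.5202 -0.3179  0.085 ]
dark@.085 [254 205  45  10  56] [276.7 209.5] [ 0.5087 -0.0238  0.085 ]
dark@.085 [199 222  24   8 158] [210.7 225.7] [0.4572 0.1882 0.085 ]
dark@.085 [336 223  18   1  18] [344.5 223. ] [ 0.4641 -0.2402  0.085 ]
```

View pics/crop1.png

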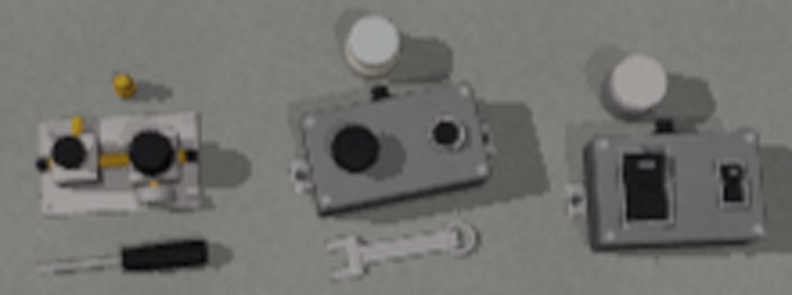

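The crop shows the three stations:
- **Air set:** the left knob at crop (68,152) is the smaller one on a stem, about 32 mm across, so it is the valve. The right one at (150,152) is wider and has the gauge below it at (155,190), so it is the regulator.
- **Start station:** the large palm button is at (355,148) and the collared retract button at (446,133).
- **Switch box:** the broad mains rocker is at (647,187) with its mark at (646,166), and the lamp rocker is at (733,184).

Next I'll measure positions and plan the first hover.

```bash
cat >> h.py <<'E'
from scipy.spatial.transform import Rotation as Ro
def step(p,yaw):
    """yaw: world angle of box; tool y -> box y, tool x -> -box x, z down. prints shift/turn shares"""
    s=robot.read_state(); R=Ro.from_rotvec(s["orientation"])
    T=Ro.from_matrix(np.array([[-np.cos(yaw),-np.sin(yaw),0],[-np.sin(yaw),np.cos(yaw),0],[0,0,-1]]).T.T)
    d=R.inv().apply(np.array(p)-s["tool_pos"]); w=(R.inv()*T).as_rotvec()
    print("t",s["t"],"pos",s["tool_pos"].round(4),"shift",(d/.2).round(3),"turn",(w/(np.pi/2)).round(3),"deg",np.degrees(np.linalg.norm(w)).round(1))
E
python3 - <<'E'
from h import *
import pickle
c,f=pickle.load(open("top.pkl","rb"))
print("mark",ray(c,f,344.4,201.1,.0804),"valve",ray(c,f,183.7,197.1,.085),"palm",ray(c,f,263.3,195.9,.0975),"lampc",ray(c,f,367.8,205.6,.074),"mainsc",ray(c,f,343.6,206.8,.074))
step([.53,-.1,.25],0); step([.53,-.236,.2],0.03)
E
```

```text
mark [ 0.53598842 -0.24395873  0.0804    ] valve [0.55045203 0.27702269 0.085     ] palm [0.55110695 0.01943486 0.0975    ] lampc [ 0.52190961 -0.32084586  0.074     ] mainsc [ 0.51827823 -0.24195459  0.074     ]
t 0.15 pos [0.2189 0.5582 0.2178] shift [-2.65  -2.496 -0.158] turn [-0.001 -0.    -0.238] deg 21.4
t 0.15 pos [0.2189 0.5582 0.2178] shift [-2.898 -3.128  0.093] turn [-0.001 -0.    -0.257] deg 23.1
```

Request:
jog_arm:
  rows:
    - [[-0.9,-0.85,-0.2],[0,0,-0.24]]
    - [[-0.9,-0.85,-0.2],[0,0,-0.24]]
    - [[-0.9,-0.85,-0.2],[0,0,-0.24]]
    - [[-0.9,-0.85,-0.2],[0,0,-0.24]]
    - [[-0.9,-0.85,-0.2],[0,0,-0.24]]
  hand: 1
  squeeze: 10

```text
t: 0.65
tool_pos: [0.3239, 0.3346, 0.2583]
orientation: [0.006, -3.141, 0.0]
force: [1.1, -0.1, -0.2]
opening: 0.0579
gripper_force: 0.0
```

Request:
jog_arm:
  rows:
    - [[-0.85,-0.9,0.0],[0,0,0]]
    - [[-0.85,-0.9,0.0],[0,0,0]]
    - [[-0.85,-0.9,0.0],[0,0,0]]
    - [[-0.85,-0.9,0.0],[0,0,0]]
    - [[-0.85,-0.9,0.0],[0,0,0]]

```text
t: 1.15
tool_pos: [0.4953, 0.155, 0.2582]
orientation: [-0.004, 3.142, 0.0]
force: [0.7, 1.3, 0.8]
opening: 0.0176
gripper_force: 0.0
```

Request:
jog_arm:
  rows:
    - [[0,-1,0.0],[0,0,0]]
    - [[0,-1,0.0],[0,0,0]]
    - [[0,-1,0.0],[0,0,0]]
    - [[0,-1,0.0],[0,0,0]]
    - [[0,-1,0.0],[0,0,0]]

```text
t: 1.65
tool_pos: [0.4944, -0.0486, 0.258]
orientation: [-0.005, -3.141, 0.003]
force: [0.7, 0.5, -0.5]
opening: 0.0006
gripper_force: 0.0
```

Run:
```python
from h import *
import pickle
c,f=cam("wrist"); pickle.dump((c,f),open("w1.pkl","wb"))
im=cv2.cvtColor(c["frame"],cv2.COLOR_RGB2BGR)
cv2.imwrite("pics/w1.png",cv2.resize(im,(768,576),interpolation=cv2.INTER_CUBIC))
for n,X in dict(mark=[.536,-.244,.0804],valve=[.5505,.277,.085],palm=[.551,.0194,.0975],lamp=[.522,-.321,.074]).items(): print(n,(proj(c,f,X)*1.5).round())
print(robot.read_state()["tool_pos"])
```

```text
mark [140. 310.]
valve [779. 327.]
palm [465. 334.]
lamp [ 48. 291.]
[ 0.4945328  -0.04580091  0.25796638]
```

View pics/w1.png

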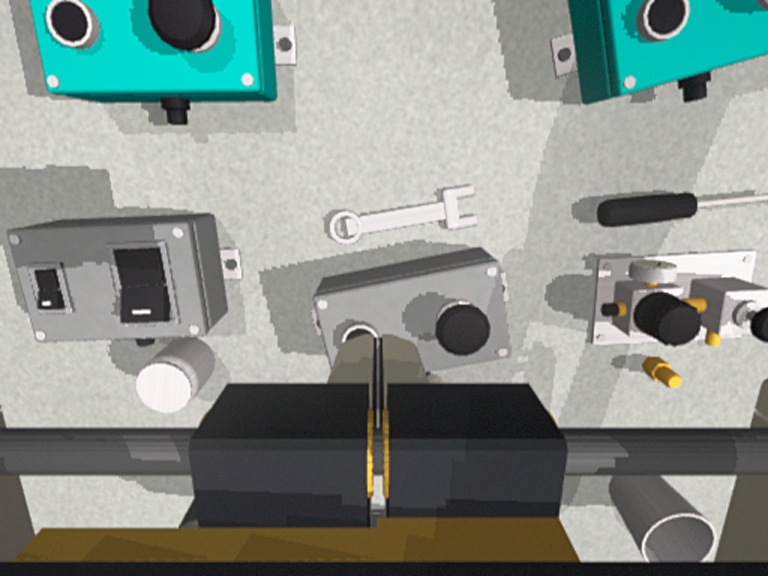

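The wrist view shows the mains mark at (140,311), within 1 px of where the top view predicts it. The palm button is at (463,328) and the lamp rocker at (47,288). The regulator with its gauge is at (667,315) and the thin-stemmed valve at (760,320), so the identities hold.

Run:
```python
from h import *
import pickle
c,f=pickle.load(open("w1.pkl","rb"))
P=[ray(c,f,u/1.5,v/1.5,.066) for u,v in[(178,233),(194,329),(40,336),(14,238)]]
print(np.round(P,4)); print("centre",np.mean(P,0)); a=P[1]-P[0]; b=P[0]-P[3]; a2=P[2]-P[3]; b2=P[1]-P[2]
print([np.degrees(np.arctan2(v[1],v[0])).round(1) for v in(a,a2)],[np.degrees(np.arctan2(-v[0],v[1])).round(1) for v in(b,b2)])
m=ray(c,f,140/1.5,311/1.5,.0804);print("mark",m)
th=np.radians(2); ctr=np.mean(P,0); print("mark from box",ctr[:2]+[np.cos(th)*20-np.sin(th)*32 and (np.cos(th)*.0199-np.sin(th)*.032), np.sin(th)*.0199+np.cos(th)*.032])
# station
S=[ray(c,f,u/1.5,v/1.5,.066) for u,v in[(491,271),(503,352),(321,304)]]
print(np.round(S,4),"palm",ray(c,f,463/1.5,328/1.5,.0965))
step([.537,-.243,.13],np.radians(2))
```

```text
[[ 0.4752 -0.2109  0.066 ]
 [ 0.5586 -0.2078  0.066 ]
 [ 0.5648 -0.3424  0.066 ]
 [ 0.4789 -0.3451  0.066 ]]
centre [ 0.51938071 -0.2765485   0.066     ]
[np.float64(2.1), np.float64(1.8)] [np.float64(1.5), np.float64(2.6)]
mark [ 0.53700976 -0.24374769  0.0804    ]
mark from box [ 0.53815181 -0.2438735 ]
[[ 0.5079  0.0448  0.066 ]
 [ 0.581   0.0602  0.066 ]
 [ 0.5362 -0.0973  0.066 ]] palm [0.5462807  0.01793772 0.0965    ]
t 1.7 pos [ 0.4945 -0.0458  0.258 ] shift [-0.215 -0.985  0.64 ] turn [-0.    -0.    -0.024] deg 2.1
```

Request:
jog_arm:
  rows:
    - [[-0.1,-0.5,0.0],[0,0,-0.024]]
    - [[-0.215,-0.99,0.2],[0,0,-0.024]]
    - [[-0.215,-0.99,0.6],[0,0,-0.024]]
    - [[-0.215,-0.99,0.7],[0,0,-0.024]]
    - [[-0.215,-0.99,0.7],[0,0,-0.024]]

```text
t: 2.2
tool_pos: [0.5375, -0.2318, 0.1289]
orientation: [-0.066, 3.14, 0.0]
force: [0.3, 0.2, 0.2]
opening: 0.0003
gripper_force: 0.0
```

Run:
```python
from h import *
c,f=cam("wrist")
step([.537,-.244,.092],np.radians(2));print(robot.read_state()["force"])
```

```text
t 2.25 pos [ 0.5337 -0.2337  0.1198] shift [-0.015 -0.053  0.139] turn [ 0.002 -0.006  0.004] deg 0.6
[-4.57570405 -0.23906928 -4.50846186]
```

Request:
jog_arm:
  rows:
    - [[0,0,0],[0,0,0]]
    - [[0,0,0],[0,0,0]]
    - [[0,0,0],[0,0,0]]

```text
t: 2.55
tool_pos: [0.5382, -0.2312, 0.1326]
orientation: [-0.067, 3.138, -0.002]
force: [-0.5, -0.5, 1.2]
opening: 0.0003
gripper_force: 0.0
```

Run:
```python
from h import *
step([.537,-.244,.092],np.radians(2));print(robot.read_state()["force"])
```

```text
t 2.55 pos [ 0.5382 -0.2312  0.1326] shift [ 0.01  -0.064  0.203] turn [-0.001  0.002  0.005] deg 0.5
[-0.50703462 -0.50634182  1.23796767]
```

Request:
jog_arm:
  rows:
    - [[0.007,-0.064,0.1],[0,0,0.005]]
    - [[0.007,-0.064,0.17],[0,0,0.005]]
    - [[0.007,-0.064,0.2],[0,0,0.005]]
    - [[0.007,-0.064,0.2],[0,0,0.005]]
    - [[0.007,-0.064,0.2],[0,0,0.005]]

```text
t: 3.05
tool_pos: [0.536, -0.2445, 0.0907]
orientation: [-0.053, 3.141, -0.0]
force: [-0.8, 0.0, -0.1]
opening: 0.0004
gripper_force: 0.0
```

Run:
```python
from h import *
step([.537,-.244,.072],np.radians(2));print(robot.read_state()["force"])
```

```text
t 3.05 pos [ 0.536  -0.2445  0.0907] shift [-0.005  0.003  0.094] turn [-0.     0.    -0.001] deg 0.1
[-0.79653546  0.04694347 -0.06785817]
```

Request:
jog_arm:
  rows:
    - [[-0.004,0.003,0.01],[0,0,0]]
    - [[-0.004,0.003,0.02],[0,0,0]]
    - [[-0.004,0.003,0.028],[0,0,0]]
    - [[-0.004,0.003,0.035],[0,0,0]]
    - [[-0.004,0.003,0.042],[0,0,0]]

```text
t: 3.55
tool_pos: [0.5368, -0.2445, 0.082]
orientation: [-0.052, 3.14, -0.0]
force: [1.2, 1.2, 2.6]
opening: 0.0006
gripper_force: 1.3
```

Request:
jog_arm:
  rows:
    - [[0,0,0.007],[0,0,0]]
    - [[0,0,0.014],[0,0,0]]
    - [[0,0,0.021],[0,0,0]]
    - [[0,0,0.028],[0,0,0]]
    - [[0,0,0.035],[0,0,0]]

```text
t: 4.05
tool_pos: [0.5367, -0.2445, 0.0748]
orientation: [-0.052, 3.141, -0.001]
force: [2.0, 0.2, 2.9]
opening: 0.0006
gripper_force: 1.4
```

Request:
jog_arm:
  rows:
    - [[0,0,0.006],[0,0,0]]
    - [[0,0,0.011],[0,0,0]]
    - [[0,0,0.014],[0,0,0]]
    - [[0,0,0.016],[0,0,0]]

```text
t: 4.45
tool_pos: [0.5367, -0.2445, 0.0722]
orientation: [-0.052, 3.141, -0.0]
force: [-1.0, 1.1, 10.0]
opening: 0.0007
gripper_force: 5.1
```

Request:
jog_arm:
  rows:
    - [[0,0,0.002],[0,0,0]]
    - [[0,0,0.004],[0,0,0]]
    - [[0,0,0.004],[0,0,0]]

```text
t: 4.75
tool_pos: [0.5367, -0.2445, 0.0721]
orientation: [-0.052, 3.141, -0.001]
force: [-2.6, 2.1, 13.6]
opening: 0.0003
gripper_force: 6.6
```

The rocker is at its end stop. I'll lift off and check it.

Request:
jog_arm:
  rows:
    - [[0,0,-0.04],[0,0,0]]
    - [[0,0,-0.2],[0,0,0]]
    - [[0,0,-0.4],[0,0,0]]
    - [[0,0.3,-0.6],[0,0,0]]
    - [[0,0.55,-0.7],[0,0,0]]

```text
t: 5.25
tool_pos: [0.5333, -0.1579, 0.2015]
orientation: [-0.047, 3.141, -0.001]
force: [0.7, 0.7, -0.2]
opening: 0.0002
gripper_force: 0.0
```

Request:
jog_arm:
  rows:
    - [[0,0.25,0],[0,0,0]]
    - [[0,0.5,0],[0,0,0]]
    - [[0,0.75,0],[0,0,0]]
    - [[0,0.9,0],[0,0,0]]
    - [[0,0.9,0],[0,0,0]]

```text
t: 5.75
tool_pos: [0.5265, 0.0259, 0.1992]
orientation: [0.059, -3.139, -0.002]
force: [-0.1, -1.2, 0.0]
opening: 0.0004
gripper_force: 0.0
```

Request:
jog_arm:
  rows:
    - [[0,0.25,0],[0,0,0]]
    - [[0,0.5,0],[0,0,0]]
    - [[0,0.75,0],[0,0,0]]
    - [[0,0.9,0],[0,0,0]]
    - [[0,0.9,0],[0,0,0]]

```text
t: 6.25
tool_pos: [0.5209, 0.2047, 0.1991]
orientation: [0.057, -3.139, -0.0]
force: [0.3, -0.5, 0.5]
opening: 0.0006
gripper_force: 0.0
```

Run:
```python
from h import *
import pickle
c,f=cam("wrist"); pickle.dump((c,f),open("w2.pkl","wb"))
t,ft=cam("top")
a=cv2.resize(c["frame"],(768,576),interpolation=cv2.INTER_CUBIC)[100:]
b=cv2.resize(t["frame"][180:230,310:390],None,fx=2.4,fy=2.4,interpolation=cv2.INTER_CUBIC)
a[-b.shape[0]:,:b.shape[1]]=b
cv2.imwrite("pics/w2.png",a[...,::-1])
print((proj(c,f,[.5505,.277,.085])*1.5).round(),robot.read_state()["tool_pos"])
g=c["frame"].max(2);n,l,s,ce=cv2.connectedComponentsWithStats((g<55).astype(np.uint8))
for i in range(1,n):
    if s[i,4]>60:print(s[i],ce[i].round(1))
```

```text
[484. 327.] [0.5213979  0.20155304 0.19909878]
[470   0  20  12 199] [479.2   5.1]
[251   8  23  27 427] [263.2  20.2]
[212 111  69  24 717] [248.6 121.5]
[235 189  35  26 356] [251.3 197.6]
[  40  190   46   41 1304] [ 61.3 210.2]
[307 202  29  28 258] [319.1 216. ]
[  0 212   5  16  65] [  1.7 220.1]
[248 213  21  78 358] [253.2 251.9]
[500 231  12  43 258] [505.4 251.1]
[ 110  256  136   45 4819] [190.7 278.7]
[ 258  256  254   46 5272] [324.5 279.4]
[  0 285  57   4 131] [ 23.8 286.7]
[ 130  322  117   29 2710] [183.6 338.3]
[ 258  330  115   15 1232] [316.3 338.1]
[   0  375  512    9 4608] [255.5 379. ]
```

View pics/w2.png

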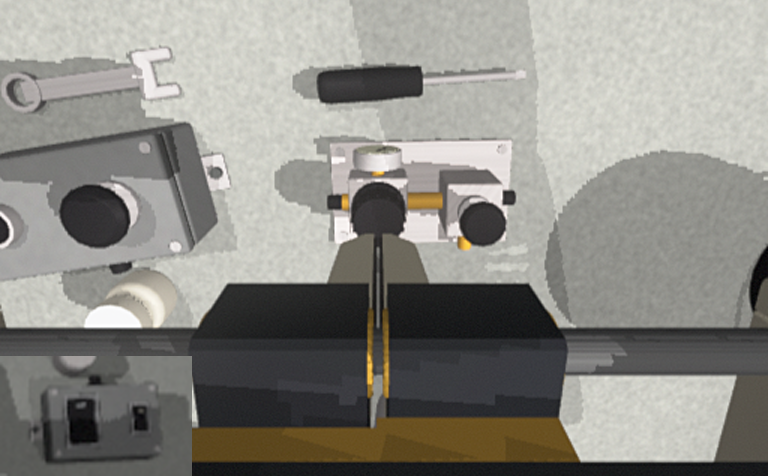

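This view shows the valve knob at (483,323) in full-frame coordinates, against a prediction of (484,327). It stands clear of the regulator at (378,312).

Run:
```python
from h import *
import pickle
c,f=pickle.load(open("w2.pkl","rb"))
print("valve",ray(c,f,483/1.5,323/1.5,.084),"palm",ray(c,f,95/1.5,315/1.5,.0965))
step([.549,.277,.12],0)
```

```text
valve [0.54788254 0.27652312 0.084     ] palm [0.54676087 0.02441928 0.0965    ]
t 6.35 pos [0.5214 0.2016 0.1991] shift [-0.151  0.373  0.395] turn [-0.001 -0.001  0.022] deg 2.0
```

Request:
jog_arm:
  rows:
    - [[-0.15,0.25,0],[0,0,0.022]]
    - [[-0.15,0.373,0.2],[0,0,0.022]]
    - [[-0.15,0.373,0.4],[0,0,0.022]]
    - [[-0.15,0.373,0.4],[0,0,0.022]]
    - [[-0.15,0.373,0.4],[0,0,0.022]]

```text
t: 6.85
tool_pos: [0.5488, 0.2756, 0.1193]
orientation: [-0.005, -3.139, 0.003]
force: [-0.1, 0.4, 0.2]
opening: 0.0005
gripper_force: 0.0
```

Run:
```python
from h import *
step([.549,.277,.089],0)
```

```text
t 6.85 pos [0.5488 0.2756 0.1193] shift [-0.001  0.007  0.151] turn [-0.001 -0.002 -0.002] deg 0.3
```

Request:
jog_arm:
  rows:
    - [[0,0.005,0.08],[0,0,0]]
    - [[0,0.005,0.13],[0,0,0]]
    - [[0,0.005,0.145],[0,0,0]]
    - [[0,0.005,0.155],[0,0,0]]
    - [[0,0.005,0.163],[0,0,0]]

```text
t: 7.35
tool_pos: [0.5495, 0.2788, 0.0876]
orientation: [0.002, 3.141, 0.0]
force: [0.4, -1.1, 0.2]
opening: 0.0004
gripper_force: 0.0
```

Request:
jog_arm:
  rows:
    - [[0,0,0.007],[0,0,0]]
    - [[0,0,0.014],[0,0,0]]
    - [[0,0,0.021],[0,0,0]]
    - [[0,0,0.028],[0,0,0]]
    - [[0,0,0.035],[0,0,0]]

```text
t: 7.85
tool_pos: [0.5495, 0.2789, 0.0806]
orientation: [0.002, 3.141, 0.0]
force: [-0.9, -0.4, 4.0]
opening: 0.0006
gripper_force: 1.9
```

Contact at about 4 N, so the knob is sliding.

Request:
jog_arm:
  rows:
    - [[0,0,0.007],[0,0,0]]
    - [[0,0,0.014],[0,0,0]]
    - [[0,0,0.021],[0,0,0]]
    - [[0,0,0.026],[0,0,0]]
    - [[0,0,0.029],[0,0,0]]

```text
t: 8.35
tool_pos: [0.5496, 0.279, 0.0752]
orientation: [0.002, 3.141, 0.001]
force: [-3.6, -0.5, 12.4]
opening: 0.0004
gripper_force: 6.4
```

Request:
jog_arm:
  rows:
    - [[0,0,0.002],[0,0,0]]
    - [[0,0,0.004],[0,0,0]]
    - [[0,0,0.004],[0,0,0]]

```text
t: 8.65
tool_pos: [0.5496, 0.279, 0.0752]
orientation: [0.002, 3.141, 0.001]
force: [-4.8, -1.8, 13.9]
opening: 0.0003
gripper_force: 7.2
```

The valve is at its end stop at 75 mm. I'll lift and go towards the palm button.

Request:
jog_arm:
  rows:
    - [[0,0,-0.04],[0,0,0]]
    - [[0,0,-0.2],[0,0,0]]
    - [[0,0,-0.4],[0,0,0]]
    - [[0.1,-0.25,-0.6],[0,0,0]]
    - [[0.2,-0.4,-0.65],[0,0,0]]

```text
t: 9.15
tool_pos: [0.5117, 0.2016, 0.2047]
orientation: [-0.0, 3.139, 0.001]
force: [0.2, -0.8, 1.0]
opening: 0.0003
gripper_force: 0.0
```

Request:
jog_arm:
  rows:
    - [[0,-0.25,0],[0,0,0]]
    - [[0,-0.45,0],[0,0,0]]
    - [[0,-0.45,0],[0,0,0]]
    - [[0,-0.45,0],[0,0,0]]

```text
t: 9.55
tool_pos: [0.5105, 0.1109, 0.202]
orientation: [-0.006, -3.141, -0.0]
force: [-0.2, 0.3, 0.1]
opening: 0.0007
gripper_force: 0.0
```

Run:
```python
from h import *
c,f=cam("wrist")
cv2.imwrite("pics/w3.png",cv2.resize(c["frame"],(768,576),interpolation=cv2.INTER_CUBIC)[...,::-1])
print((proj(c,f,[.549,.0200,.0965])*1.5).round(),(proj(c,f,[.549,.277,.075])*1.5).round())
m=(c["frame"].max(2)<55).astype(np.uint8); m[240:]=0
n,l,s,ce=cv2.connectedComponentsWithStats(m)
for i in range(1,n):
    if s[i,4]>100 and ce[i][1]>150:print(s[i],(ce[i]*1.5).round(1),ray(c,f,*ce[i],.0965).round(4))
step([.549,.020,.14],np.radians(10))
```

```text
[240. 341.] [614. 327.]
[ 316  196   41   42 1115] [502.2 324.1] [0.5378 0.1918 0.0965]
[391 204  31  27 464] [607.1 327.6] [0.5405 0.2604 0.0965]
[140 206  43  34 372] [236.5 332.1] [0.5427 0.0182 0.0965]
t 9.6 pos [0.5105 0.1118 0.202 ] shift [-0.194 -0.459  0.31 ] turn [ 0.    -0.    -0.113] deg 10.1
```

View pics/w3.png

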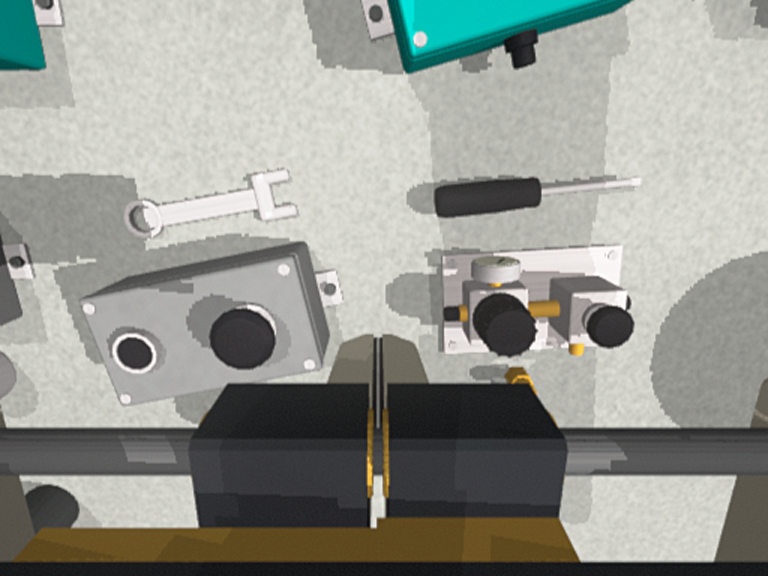

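The palm button top is at (242,338), against a prediction of (240,341). The valve knob at (610,326) now sits low over its body.

Request:
jog_arm:
  rows:
    - [[-0.1,-0.25,0],[0,0,-0.09]]
    - [[-0.19,-0.455,0.1],[0,0,-0.11]]
    - [[-0.19,-0.455,0.3],[0,0,-0.11]]
    - [[-0.19,-0.455,0.38],[0,0,-0.11]]
    - [[-0.19,-0.455,0.4],[0,0,-0.11]]

```text
t: 10.1
tool_pos: [0.5461, 0.0221, 0.119]
orientation: [0.27, -3.124, -0.002]
force: [-0.5, 0.3, -0.1]
opening: 0.0004
gripper_force: 0.0
```

Request:
jog_arm:
  rows:
    - [[0,0,0.02],[0,0,0]]
    - [[0,0,0.05],[0,0,0]]
    - [[0,0,0.07],[0,0,0]]
    - [[0,0,0.08],[0,0,0]]
    - [[0,0,0.08],[0,0,0]]

```text
t: 10.6
tool_pos: [0.5486, 0.0208, 0.1065]
orientation: [-0.269, 3.13, -0.0]
force: [0.2, 0.5, -0.0]
opening: 0.0002
gripper_force: 0.0
```

Request:
jog_arm:
  rows:
    - [[0,0,0.01],[0,0,0]]
    - [[0,0,0.02],[0,0,0]]
    - [[0,0,0.028],[0,0,0]]
    - [[0,0,0.035],[0,0,0]]
    - [[0,0,0.042],[0,0,0]]

```text
t: 11.1
tool_pos: [0.5485, 0.0206, 0.0977]
orientation: [0.269, -3.13, 0.0]
force: [-0.9, 0.9, -0.8]
opening: 0.0002
gripper_force: 0.1
```

Request:
jog_arm:
  rows:
    - [[0,0,0.007],[0,0,0]]
    - [[0,0,0.014],[0,0,0]]
    - [[0,0,0.021],[0,0,0]]
    - [[0,0,0.028],[0,0,0]]
    - [[0,0,0.035],[0,0,0]]

```text
t: 11.6
tool_pos: [0.5486, 0.0205, 0.091]
orientation: [-0.269, 3.13, -0.0]
force: [-0.9, 0.1, 4.8]
opening: 0.0004
gripper_force: 2.0
```

Request:
jog_arm:
  rows:
    - [[0,0,0.005],[0,0,0]]
    - [[0,0,0.01],[0,0,0]]
    - [[0,0,0.013],[0,0,0]]
    - [[0,0,0.014],[0,0,0]]
    - [[0,0,0.014],[0,0,0]]

```text
t: 12.1
tool_pos: [0.5487, 0.0206, 0.0892]
orientation: [-0.269, 3.13, -0.0]
force: [-6.9, -1.4, 11.3]
opening: 0.0007
gripper_force: 6.2
```

The palm button has bottomed. I'll release it slowly and lift clear.

Request:
jog_arm:
  rows:
    - [[0,0,-0.015],[0,0,0]]
    - [[0,0,-0.03],[0,0,0]]
    - [[0,0,-0.05],[0,0,0]]
    - [[0,0,-0.1],[0,0,0]]
    - [[0,0,-0.25],[0,0,0]]

```text
t: 12.6
tool_pos: [0.5459, 0.0208, 0.1354]
orientation: [0.268, -3.124, -0.002]
force: [0.1, -0.7, 0.3]
opening: 0.0006
gripper_force: 0.0
```

Request:
jog_arm:
  rows:
    - [[0,0,-0.2],[0,0,0]]
    - [[0.2,0,-0.4],[0,0,0]]
    - [[0.2,-0.2,-0.5],[0,0,0]]
    - [[0.2,-0.4,-0.5],[0,0,0]]
    - [[0.2,-0.4,-0.5],[0,0,0]]

```text
t: 13.1
tool_pos: [0.5235, -0.0689, 0.2399]
orientation: [-0.263, 3.128, -0.004]
force: [0.6, 0.3, 0.3]
opening: 0.0004
gripper_force: 0.0
```

Request:
jog_arm:
  rows:
    - [[0,-0.2,0],[0,0,0]]
    - [[0,-0.2,0],[0,0,0]]
    - [[0,-0.2,0],[0,0,0]]

```text
t: 13.4
tool_pos: [0.5292, -0.1044, 0.2377]
orientation: [0.266, -3.129, -0.001]
force: [0.4, 0.4, 0.6]
opening: 0.0005
gripper_force: 0.0
```

Run:
```python
from h import *
c,f=cam("wrist")
cv2.imwrite("pics/w4.png",cv2.resize(c["frame"],(768,576),interpolation=cv2.INTER_CUBIC)[...,::-1])
print((proj(c,f,[.538,-.244,.072])*1.5).round(),(proj(c,f,[.537,-.244,.0804])*1.5).round(),robot.read_state()["tool_pos"])
```

```text
[193. 244.] [189. 244.] [ 0.52924967 -0.10378423  0.23770169]
```

View pics/w4.png

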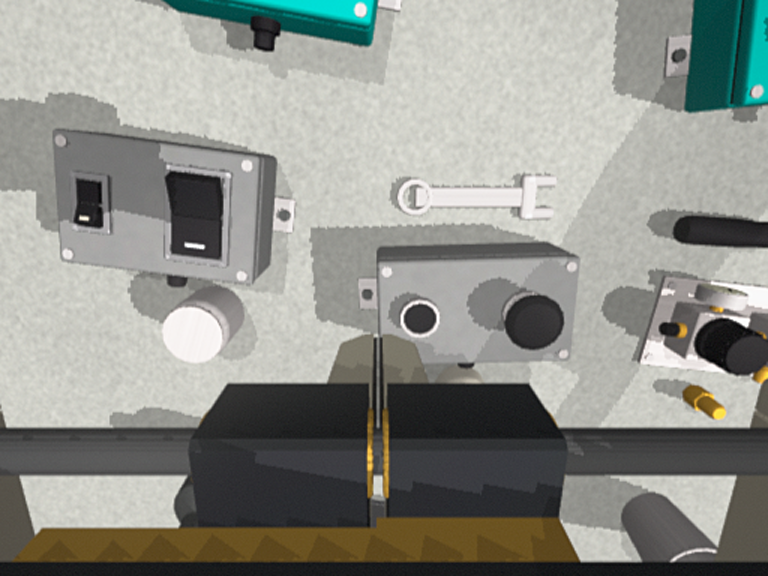

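The mark at (194,245) matches the "on" position, and the mains rocker's near half now stands up at (195,185). The lamp rocker at (88,200) is unchanged, and the palm button is up at (533,320). I'll hand the job in.

```bash
python3 -c "
from plant import robot
print(robot.close_job())"
```

```text
the job is handed in; nothing more can be done
None
```

I switched the mains on, pushed the air valve fully in, then pressed the palm button to its stop and released it, in that order. The job is handed in at about 13.5 s with the robot clear of everything; no verdict came back.

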